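# Tip a service cover over onto the work board

## Task

The control box's aluminium service cover lies on the bench with its gasket side down; turn it over so that it lies flat and wholly on the grey work board, gasket side up, ready for a new gasket. Do it with the fingers alone: push the cover flat against the board's front edge, tip it up on that edge and over onto the board, then push it the rest of the way on, never picking it up clear of bench and board. Leave the jar, the pressure gauge and the wrench where they are.

Things in the scene. Friction and masses are not known exactly. Their poses are not given: they have to be found in the camera images.
- cover: Loose aluminium cover, 0.2 kg: plate 90 (x) by 120 (y) by 4 mm; its inner side has a locating frame 12 mm proud, 72 by 102 mm outside, walls 5 mm, and a black gasket. It starts lying on that frame, outer face up at 16 mm; the rim overhangs the frame by 9 mm. Origin: centre of the frame's foot (on the bench; on top once turned over). z: up at the start, down once turned over.
- corner_1 (a point): Corner of the cover's plate at its +x, +y, half-way through the plate (14 mm above the bench at the start). The +x long edge (corners 1, 2) faces the board's front edge within about 12 degrees, its corners 5 to 65 mm from it.
- corner_2 (a point): Corner of the cover's plate at its +x, -y, same height.
- corner_3 (a point): Corner of the cover's plate at its -x, +y, same height. The -x long edge (corners 3, 4) is the one nearer the robot; there are 12 mm of air under it.
- corner_4 (a point): Corner of the cover's plate at its -x, -y, same height.
- board: Grey plastic work board, fixed on the bench: 160 mm (x) by 360 mm (y), 22 mm thick, edges rounded 2 mm. Origin: centre of its underside, on the bench; its x axis points away from the robot, so its front edge, 22 mm high, is x = -80 mm in its frame. The cover starts on the bench before this edge, up to 35 mm off its middle.
- jar_center (a point): Small closed jar, 40 mm in diameter, 50 mm high, standing on the board near one end, about 148 mm from the board's middle along its y (either end). The point is half-way up.
- gauge_center (a point): Small steel pressure gauge standing on its round foot on the board near the other end, about 80 mm high, dial 48 mm in diameter. The point is 40 mm above its foot.
- wrench_grip (a point): Steel wrench, 150 mm long, lying on the bench beside the cover, about 0.2 m from it on the robot's right (-y). The point is on its handle.
There are look-alikes about, which are no part of the job. Of the things that look like the cover, take the one that is farthest to the robot's right at the start.

How it is judged:
By the outcome, as a careful person would: the job done as asked, in the order asked, and still so for the second after the job is handed in, with the robot touching nothing.
It also fails if it takes over 64 s, if anything falls off the work surface, if the arm or the gripper's body presses on something with over 40 N, if the wrist force passes 120 N, or if a joint passes its speed limit or range.

## Robot

A 7-joint arm with a two-finger parallel gripper is mounted at the origin on the work surface. World frame = base frame: x ahead of the robot, y to its left, z up, the work surface at z = 0. Lengths are in m, angles in rad, forces in N, time in s.
With the tool pointing down it reaches from about 0.4 to 0.85 m from the base axis. Payload 10.4 kg.
Tool frame: the origin (TCP) lies midway between the tips of the shut fingers; the grasp point (between the pads) lies 19 mm behind it; z points along the fingers, x is the direction in which the jaws open and shut, and the axes are right-handed (so a half turn about z gives the same grasp; the last joint's range is limited). The gripper opens to 85 mm and grips with 20 to 120 N. Pads are 22 mm wide; open, the fingers measure 114 mm over their backs; the gripper's body (76 mm by 85 mm) begins 54 mm behind the grasp point. The pads swing forward as they close: fully open they stand 13 mm farther back than shut.
Start: joints at [-1.359, 0.332, -0.065, 1.46, 0.022, 1.35, -0.088], TCP at [0.145, 0.608, 0.231] pointing down, gripper open.
Joint ranges: [-2.6, 2.6], [-0.5, 2.12], [-1.47, 1.34], [0.16, 2.42], [-1.27, 4.41], [0.06, 2.06], [-2.6, 2.6]. Speed limits (rad/s): [2.22, 2.22, 2.79, 2.79, 3.14, 3.14, 3.14].

## Interface

Orientations are given as a unit quaternion [x, y, z, w].
In Python, from workcell import monitor, eyes, ticket, models gives the robot as it stands.
- The arm moves only by the tool servo_tool, never from a script. Its argument "motion" is a list of rows, each a list of 7 numbers: the opening, from 0 (shut) to 1 (fully open), then the shift along the tool's x, y, z in m, then the turn, a rotation vector about the tool's x, y, z in degrees. In form: [[fingers, tx, ty, tz, rx, ry, rz], ...]. A call has 1 to 20 rows; each row is the pose to reach, as a shift and turn from the pose commanded when the call began, along the tool's axes at that moment; what a row does not reach only later rows make up. A row lasts 1/8 s, in which the tool goes at most 62.5 mm and 10.7 degrees, less where a joint would pass 70% of its speed; a pose out of reach is approached as far as the arm can. A call with a gripper value outside its range is refused whole. The fingers move at their own pace and stop on an object; "grip_force" is the grip in N (left out, the last holds). Time passes only in rows, so rows that repeat a pose let the fingers close. It gives the time, the measured TCP pose, the force and the opening at its end, in the units of the state.
- monitor.get_obs(): the state, without advancing time (a new reading comes with each control period).
- eyes.camera(name): name is "scene" or "top" or "wrist"; returns (picture, depth): 384x512x3 uint8, blue, green, red; 384x512 float32, m along the optical axis (not along the pixel's ray), 0 where there is no reading.
- eyes.camera_info(name): a dict with "intrinsics" (3x3 intrinsics, pixels), "extrinsics" (4x4, takes a point from world to camera coordinates); the wrist camera has in their place "tool_from_camera" (4x4, takes a point from camera to tool coordinates, whose origin is the TCP and whose axes are the tool frame's). Camera axes: x right, y down, z forward; pixel columns grow to the right and rows downward; lengths in m; the calibration is good to about 2 mm. A picture is of the moment at which its call begins: read the wrist's pose just before it. camera_info takes no time and is no camera call.
- ticket.hand_in(): hands the job in, once; it reports no verdict.
Trained networks look in the newest picture that a camera, given by its name, has taken for a name from the list of things; names that differ only in an ending like _2 or _b are one class to them, and where a whole thing is asked for, a point or a joint stands for the part that bears it (a point fixed in the world has none). Each returns a list of dicts, best first, with "confidence" (0 to 1); they miss things now and then, are a little off and sometimes report something else, mostly with a low value. They report only what shows in the picture. A call takes as long as a camera call. They do not tell look-alikes from the thing itself.
- models.boxes_of(camera, thing): "point" ([x, y, z] in m, in the coordinates of the camera as it stood for that picture, good to about 4 mm: the middle of the surface that is visible of it).
The state is a dict: "clock": time; "joint_pos": joint angles; "joint_velocities": joint speeds; "tau": joint torques, N m; "position": TCP position; "ee_rot": TCP orientation; "ft_force": force on the tool from outside, world axes, zero at the start; "torque": the same for the moment, N m; "grip_width": opening from 0.0 (shut) to 1.0 (fully open).
Only numpy, scipy, OpenCV 4.12 (cv2) and the standard library are available. Lean on these libraries where they do the work, as an engineer would, in place of code of your own. Each camera call takes 0.05 s, during which the arm holds its last target. There are 200 camera calls.

## Working session

There is one attempt and no reset: what is moved stays moved. The work goes in short steps, Python scripts to look and compute and a tool call to move; the robot and the scene stay as the last step left them, time stands still between calls to the robot, and variables do not carry over. Pictures are saved under pics/ and viewed, about 8 in all and at most 12, crops included, and the job is handed in when it is done.

Besides the shell and the picture viewer there is one more tool, called after "Call:" as name(argument=value, ...) on one line, values as JSON. servo_tool: Moves the arm, as the interface text tells. Its arguments: {"type":"object","properties":{"motion":{"type":"array"},"grip_force":{"type":"number"}},"required":["motion"]}

```bash
mkdir -p pics; cat > h.py <<'E'
import numpy as np, cv2
from workcell import monitor, eyes, ticket, models
from scipy.spatial.transform import Rotation as R
def T_wc(cam):
    i=eyes.camera_info(cam)
    if 'extrinsics' in i: return np.linalg.inv(np.array(i['extrinsics']))
    o=monitor.get_obs(); T=np.eye(4); T[:3,:3]=R.from_quat(o['ee_rot']).as_matrix(); T[:3,3]=o['position']
    return T@np.array(i['tool_from_camera'])
def cloud(cam):
    T=T_wc(cam); im,d=eyes.camera(cam); K=np.array(eyes.camera_info(cam)['intrinsics'])
    v,u=np.mgrid[:d.shape[0],:d.shape[1]]
    P=np.stack([(u-K[0,2])/K[0,0]*d,(v-K[1,2])/K[1,1]*d,d],-1)@T[:3,:3].T+T[:3,3]
    P[d==0]=np.nan
    return im,P,T,K
def proj(p,T,K):
    c=np.linalg.inv(T)@np.append(p,1); return (K@c[:3]/c[2])[:2].round()
E
python3 - <<'E'
from h import *
ims=[]
for c in ['scene','top']:
    im,P,T,K=cloud(c); cv2.imwrite(f'pics/{c}0.png',im); np.save(f'/tmp/{c}.npy',P)
    print(c,'cam at',T[:3,3].round(3))
    for n in ['cover','corner_1','board','jar_center','gauge_center','wrench_grip']:
        for r in models.boxes_of(c,n):
            p=T[:3,:3]@np.array(r['point'])+T[:3,3]; print(n,p.round(3),proj(p,T,K),round(r['confidence'],2))
    ims.append(im)
cv2.imwrite('pics/a.png',cv2.resize(np.vstack(ims),(400*1,600)))
o=monitor.get_obs();print(o)
E
```

```text
scene cam at [1.116 0.132 0.585]
cover [ 0.535 -0.093  0.021] [209. 173.] 0.85
cover [0.464 0.101 0.014] [295. 168.] 0.72
cover [0.511 0.292 0.017] [376. 194.] 0.61
corner_1 [0.465 0.097 0.012] [293. 169.] 0.85
corner_1 [0.752 0.25  0.018] [356. 283.] 0.81
corner_1 [ 0.54  -0.09   0.016] [209. 176.] 0.79
corner_1 [0.505 0.29  0.018] [376. 191.] 0.65
board [ 0.714 -0.073  0.021] [191. 234.] 0.82
jar_center [0.698 0.08  0.066] [270. 227.] 0.79
gauge_center [ 0.728 -0.222  0.081] [111. 206.] 0.63
wrench_grip [ 0.57  -0.297  0.01 ] [122. 173.] 0.63
top cam at [0.456 0.01  0.888]
cover [ 0.533 -0.09   0.018] [293. 243.] 0.9
cover [0.505 0.291 0.014] [120. 257.] 0.76
cover [0.456 0.098 0.015] [207. 279.] 0.71
cover [0.745 0.247 0.015] [145. 153.] 0.65
corner_1 [0.458 0.092 0.014] [210. 279.] 0.96
corner_1 [0.5   0.292 0.017] [119. 260.] 0.89
corner_1 [0.743 0.244 0.014] [147. 154.] 0.88
corner_1 [ 0.535 -0.092  0.016] [293. 242.] 0.78
board [ 0.683 -0.08   0.02 ] [287. 177.] 0.82
board [ 0.578 -0.302  0.004] [385. 223.] 0.22
jar_center [ 0.681 -0.078  0.023] [286. 178.] 0.71
jar_center [0.683 0.077 0.074] [216. 172.] 0.55
gauge_center [ 0.714 -0.224  0.093] [357. 154.] 0.55
{'clock': 0.7, 'joint_pos': array([-1.35860752,  0.33217302, -0.06468235,  1.46010239,  0.02158893,
        1.34988046, -0.08849548]), 'joint_velocities': array([-0.00047928, -0.00031368,  0.00096847,  0.00047204, -0.00153922,
        0.00356463, -0.0003181 ]), 'tau': array([-1.49262400e-03, -6.25067568e+01,  4.82078560e-02, -3.91792631e+01,
        1.63099525e-02,  1.34384238e-03,  1.56966775e-05]), 'position': array([0.14539331, 0.60788147, 0.23135319]), 'ee_rot': array([ 7.85063236e-01,  6.19415621e-01,  4.27039011e-05, -5.05091079e-05]), 'ft_force': array([ 0.38898279, -0.08750517,  0.72851545]), 'torque': array([ 0.00840306,  0.01806443, -0.01070465]), 'grip_width': 1.000415821454794}
```

```bash
python3 - <<'E'
from h import *
im=cv2.imread('pics/top0.png'); P=np.load('/tmp/top.npy')
c=im[110:310,90:410]; cv2.imwrite('pics/b.png',cv2.resize(c,None,fx=2.5,fy=2.5))
x,y,z=P[...,0],P[...,1],P[...,2]
print('table z',np.nanmedian(z[(x>.45)&(x<.5)&(y<-.2)&(y>-.3)]))
m=(abs(z-.017)<.007)&(abs(x-.533)<.09)&(abs(y+.09)<.11)&(x<.6)
m=m.astype(np.uint8); n,l,s,ce=cv2.connectedComponentsWithStats(m)
k=1+np.argmax(s[1:,4]); q=P[l==k]; print(s[k],np.median(q[:,2]))
r=cv2.minAreaRect(q[:,:2].astype(np.float32)*1000); print('cover',r,cv2.boxPoints(r).round(1).tolist())
# board
b=(abs(z-.022)<.006)&(x>.59)&(x<.8)&(y>-.3)&(y<.15)
n,l,s,ce=cv2.connectedComponentsWithStats(b.astype(np.uint8)); k=1+np.argmax(s[1:,4]); q=P[l==k]
r=cv2.minAreaRect(q[:,:2].astype(np.float32)*1000); print('board',np.median(q[:,2]),r,cv2.boxPoints(r).round(1).tolist())
E
```

```text
table z -0.00039552433661471653
[ 263  219   61   50 2180] 0.015587412220035846
cover ((533.8055419921875, -91.09283447265625), (89.99339294433594, 120.28580474853516), 10.700690269470215) [[478.3999938964844, -40.400001525878906], [500.79998779296875, -158.5], [589.2000122070312, -141.8000030517578], [566.9000244140625, -23.600000381469727]]
board 0.021528830825840617 ((690.223388671875, -77.90106201171875), (161.16831970214844, 360.0799865722656), 7.103997707366943) [[588.0, 90.80000305175781], [632.5, -266.5], [792.5, -246.60000610351562], [747.9000244140625, 110.69999694824219]]
```

View pics/b.png

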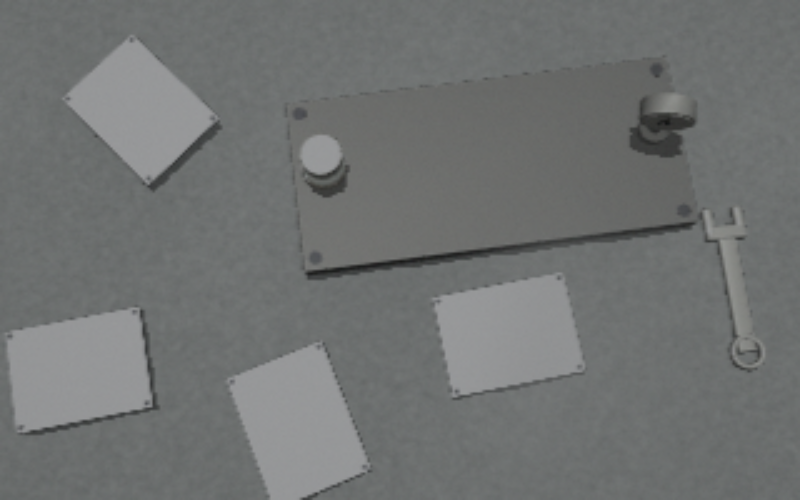

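View pics/scene0.png

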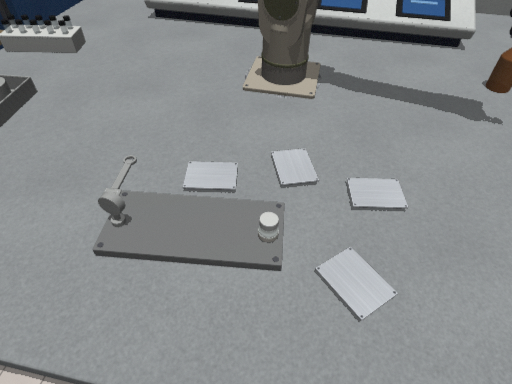

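Four things look like the cover, at crop pixels (508,335), (300,420), (80,370) and (140,110). The right-most is (508,335), at world y≈-0.09, and it lies next to the board with the wrench on its right, as described. This crop is close enough to settle the choice, so I start.

```bash
cat >> h.py <<'E'
th=np.radians(7.1); U=np.array([np.cos(th),np.sin(th),0]); V=np.array([-np.sin(th),np.cos(th),0]); Zk=np.array([0,0,1.])
B0=np.array([.6902,-.0779,0])
def bw(x,y,z): return B0+U*x+V*y+Zk*z     # board frame -> world (m)
def wb(p): p=np.asarray(p)-B0; return np.array([p@U,p@V,p[2]])
def Ra(a):  # tool pitch a deg below horizontal, tool x upward/forward
    a=np.radians(a); z=U*np.cos(a)-Zk*np.sin(a); x=U*np.sin(a)+Zk*np.cos(a)
    return np.stack([x,np.cross(z,x),z],1)
def row(p,Rg,o=None):
    o=o or monitor.get_obs(); R0=R.from_quat(o['ee_rot'])
    t=R0.inv().apply(np.asarray(p)-o['position']); rv=(R0.inv()*R.from_matrix(Rg)).as_rotvec(degrees=True)
    return t.round(4).tolist()+rv.round(1).tolist()
def st():
    o=monitor.get_obs(); Rm=R.from_quat(o['ee_rot']).as_matrix()
    print('t',round(o['clock'],2),'tcp board',(wb(o['position'])*1000).round(1),'pitch',np.degrees(np.arcsin(-Rm[2,2])).round(1),'F',o['ft_force'].round(1),'grip',round(o['grip_width'],2),'q',o['joint_pos'].round(2))
E
python3 - <<'E'
from h import *
st()
print(row([.45,.3,.2],Ra(90)),row(bw(-.26,.004,.15),Ra(90)),row(bw(-.26,.004,.15),Ra(45)))
print(wb([.4896,-.0995,0]))
E
```

```text
t 0.7 tcp board [-455.9  747.9  231.4] pitch 90.0 F [ 0.4 -0.1  0.7] grip 1.0 q [-1.36  0.33 -0.06  1.46  0.02  1.35 -0.09]
[-0.2286, 0.3679, 0.0313, -0.0, -0.0, 69.4] [-0.6278, 0.4446, 0.0813, -0.0, -0.0, 69.4] [-0.6278, 0.4446, 0.0813, -27.2, 39.2, 65.7]
[-0.20173158  0.00336009  0.        ]
```

Call:
servo_tool(motion=[[0,-0.229,0.368,0.031,0,0,69.4],[0,-0.229,0.368,0.031,0,0,69.4],[0,-0.229,0.368,0.031,0,0,69.4],[0,-0.229,0.368,0.031,0,0,69.4],[0,-0.229,0.368,0.031,0,0,69.4],[0,-0.229,0.368,0.031,0,0,69.4],[0,-0.229,0.368,0.031,0,0,69.4],[0,-0.628,0.445,0.081,0,0,69.4],[0,-0.628,0.445,0.081,0,0,69.4],[0,-0.628,0.445,0.081,0,0,69.4],[0,-0.628,0.445,0.081,0,0,69.4],[0,-0.628,0.445,0.081,0,0,69.4],[0,-0.628,0.445,0.081,0,0,69.4],[0,-0.628,0.445,0.081,0,0,69.4],[0,-0.628,0.445,0.081,0,0,69.4],[0,-0.628,0.445,0.081,0,0,69.4],[0,-0.628,0.445,0.081,0,0,69.4]])

```text
clock: 2.82
position: [0.4324, -0.1052, 0.1504]
ee_rot: [0.998, 0.063, 0.0, -0.0]
ft_force: [-0.9, 1.0, 0.4]
grip_width: -0.001
```

```bash
python3 - <<'E'
from h import *
st()
print(row(bw(-.26,.004,.15),Ra(90)),row(bw(-.26,.004,.15),Ra(45)))
E
```

```text
t 2.83 tcp board [-259.2    4.8  150.4] pitch 90.0 F [-0.9  1.   0.4] grip -0.0 q [-0.57 -0.04  0.71  2.05  0.03  1.12  0.25]
[-0.0008, 0.0008, 0.0004, -0.0, -0.0, 0.2] [-0.0008, 0.0008, 0.0004, -0.1, 45.0, 0.2]
```

Call:
servo_tool(motion=[[0.5,-0.001,0.001,0,0,45,0],[0.5,-0.001,0.001,0,0,45,0],[0.5,-0.001,0.001,0,0,45,0],[0.5,-0.001,0.001,0,0,45,0],[0.5,-0.001,0.001,0,0,45,0],[0.5,-0.001,0.001,0,0,45,0],[0.5,-0.001,0.001,0,0,45,0]])

```text
clock: 3.7
position: [0.4707, -0.1352, 0.1877]
ee_rot: [0.931, 0.065, 0.358, -0.037]
ft_force: [0.2, -0.6, 0.1]
grip_width: 0.501
```

```bash
python3 - <<'E'
from h import *
st()
a,P,T,K=cloud('wrist'); b,_=eyes.camera('scene')[:2]
cv2.imwrite('pics/c.png',np.vstack([cv2.resize(a,(400,300)),cv2.resize(b[60:260,130:330],(400,400))[:300]]))
E
```

```text
t 3.7 tcp board [-224.9  -29.7  187.7] pitch 47.8 F [ 0.2 -0.6  0.1] grip 0.5 q [-0.36 -0.5   0.7   2.42 -0.1   0.47  0.6 ]
```

View pics/c.png

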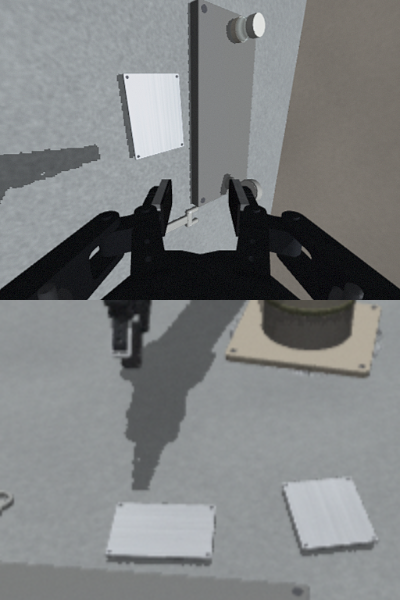

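```bash
python3 - <<'E'
from h import *
print(row(bw(-.24,.0034,.06),Ra(90)),row(bw(-.24,.0034,.009),Ra(90)))
E
```

```text
[-0.097, -0.0307, 0.0854, -1.7, -42.2, 0.8] [-0.1313, -0.0296, 0.1232, -1.7, -42.2, 0.8]
```

Call:
servo_tool(motion=[[0,-0.097,-0.0305,0.0854,-1.7,-42.2,0.8],[0,-0.097,-0.0305,0.0854,-1.7,-42.2,0.8],[0,-0.097,-0.0305,0.0854,-1.7,-42.2,0.8],[0,-0.097,-0.0305,0.0854,-1.7,-42.2,0.8],[0,-0.097,-0.0305,0.0854,-1.7,-42.2,0.8],[0,-0.097,-0.0305,0.0854,-1.7,-42.2,0.8],[0,-0.1313,-0.0296,0.1232,-1.7,-42.2,0.8],[0,-0.1313,-0.0296,0.1232,-1.7,-42.2,0.8],[0,-0.1313,-0.0296,0.1232,-1.7,-42.2,0.8]])

```text
clock: 4.92
position: [0.452, -0.1054, 0.0107]
ee_rot: [0.998, 0.061, 0.002, -0.0]
ft_force: [0.7, 1.0, 0.5]
grip_width: 0.001
```

```bash
python3 - <<'E'
from h import *
st()
print(row(bw(-.21,.0045,.009),Ra(90)),row(bw(-.185,.0045,.009),Ra(90)))
E
```

```text
t 4.92 tcp board [-239.8    2.2   10.7] pitch 89.8 F [0.7 1.  0.5] grip 0.0 q [-0.41  0.27  0.59  2.12 -0.21  0.8   0.44]
[0.0298, -0.0024, 0.0018, -0.0, -0.2, -0.1] [0.0548, -0.0024, 0.0018, -0.0, -0.2, -0.1]
```

Call:
servo_tool(motion=[[0,0.01,-0.002,0.002,0,0,0],[0,0.018,-0.002,0.002,0,0,0],[0,0.024,-0.002,0.002,0,0,0],[0,0.028,-0.002,0.002,0,0,0],[0,0.032,-0.002,0.002,0,0,0],[0,0.036,-0.002,0.002,0,0,0],[0,0.04,-0.002,0.002,0,0,0],[0,0.043,-0.002,0.002,0,0,0],[0,0.046,-0.002,0.002,0,0,0],[0,0.049,-0.002,0.002,0,0,0],[0,0.049,-0.002,0.002,0,0,0]])

```text
clock: 6.3
position: [0.5006, -0.097, 0.0072]
ee_rot: [0.998, 0.061, 0.001, -0.0]
ft_force: [-0.5, -0.5, 2.7]
grip_width: -0.002
```

```bash
cat >> h.py <<'E'
def cover(cam='top',zmin=.008,zmax=.021,xr=(-.24,-.081),yr=(-.12,.12)):
    im,P,T,K=cloud(cam); Q=(P-B0)@np.stack([U,V,Zk],1)
    m=(Q[...,0]>xr[0])&(Q[...,0]<xr[1])&(Q[...,1]>yr[0])&(Q[...,1]<yr[1])&(Q[...,2]>zmin)&(Q[...,2]<zmax)&(im.min(-1)>90)
    n,l,s,_=cv2.connectedComponentsWithStats(m.astype(np.uint8)); k=1+np.argmax(s[1:,4]); q=Q[l==k]*1000
    r=cv2.minAreaRect(q[:,:2].astype(np.float32)); print('cover board-mm',s[k,4],np.round(r[0],1),np.round(r[1],1),round(r[2],1),'z',np.median(q[:,2]).round(1),'box',q.min(0).round(1),q.max(0).round(1))
    return im,Q
E
python3 - <<'E'
from h import *
st(); cover()
E
```

```text
t 6.3 tcp board [-190.5    4.5    7.2] pitch 89.9 F [-0.5 -0.5  2.7] grip -0.0 q [-0.39  0.37  0.56  2.01 -0.27  0.83  0.45]
cover board-mm 1059 [-135.4   24. ] [90.  84.8] 3.8 z 15.5 box [-183.   -15.4    9.3] [-88.4  68.5  20.4]
```

Call:
servo_tool(motion=[[0,0.002,0,0,0,0,0],[0,0.004,0,0,0,0,0],[0,0.006,0,0,0,0,0],[0,0.008,0,0,0,0,0],[0,0.009,0,0,0,0,0],[0,0.01,0,0,0,0,0],[0,0.011,0,0,0,0,0],[0,0.011,0,0,0,0,0]])

```text
clock: 7.35
position: [0.5074, -0.096, 0.0067]
ee_rot: [0.998, 0.061, -0.003, -0.001]
ft_force: [-20.2, -0.0, 20.9]
grip_width: 0.001
```

```bash
python3 - <<'E'
from h import *
st(); cover()
E
```

```text
t 7.35 tcp board [-183.6    4.7    6.7] pitch 89.6 F [-20.2  -0.   20.9] grip 0.0 q [-0.38  0.39  0.56  1.98 -0.28  0.85  0.45]
cover board-mm 1000 [-129.4   25.7] [90.  81.3] 3.7 z 15.6 box [-176.2  -12.1   11.4] [-83.2  69.   21. ]
```

Call:
servo_tool(motion=[[0,-0.006,0,-0.003,0,0,0],[0,-0.006,0,-0.003,0,0,0],[0,-0.006,-0.035,-0.003,0,0,0],[0,-0.006,-0.035,-0.003,0,0,0],[0,-0.001,-0.035,-0.003,0,0,0],[0,0.001,-0.035,-0.003,0,0,0],[0,0.003,-0.035,-0.003,0,0,0],[0,0.004,-0.035,-0.003,0,0,0],[0,0.004,-0.035,-0.003,0,0,0]])

```text
clock: 8.52
position: [0.5111, -0.0608, 0.0102]
ee_rot: [0.998, 0.061, 0.001, 0.0]
ft_force: [-0.2, 0.7, -0.4]
grip_width: 0.001
```

```bash
python3 - <<'E'
from h import *
st(); cover()
E
```

```text
t 8.53 tcp board [-175.7   39.1   10.2] pitch 89.9 F [-0.2  0.7 -0.4] grip 0.0 q [-0.45  0.38  0.55  1.99 -0.26  0.84  0.37]
cover board-mm 59 [-98.7  60.3] [11.3 34.8] 80.9 z 15.4 box [-115.8   51.9   11.9] [-81.   64.7  18.4]
```

```bash
python3 - <<'E'
from h import *
print(row(bw(-.225,.006,.05),Ra(90)),row(bw(-.205,.006,.05),Ra(50)))
E
```

```text
[-0.0492, 0.0333, -0.0398, 0.0, -0.1, -0.1] [-0.0292, 0.0332, -0.0398, 0.0, 39.9, -0.1]
```

Call:
servo_tool(motion=[[0,-0.01,0,0,0,0,0],[0,-0.049,0.01,-0.03,0,0,0],[0,-0.049,0.033,-0.04,0,0,0],[0.5,-0.049,0.033,-0.04,0,10,0],[0.5,-0.045,0.033,-0.04,0,20,0],[0.5,-0.037,0.033,-0.04,0,30,0],[0.5,-0.029,0.033,-0.04,0,40,0],[0.5,-0.029,0.033,-0.04,0,40,0],[0.5,-0.029,0.033,-0.04,0,40,0]])

```text
clock: 9.7
position: [0.4803, -0.0898, 0.0442]
ee_rot: [0.964, 0.074, 0.252, -0.033]
ft_force: [0.1, 1.5, 0.2]
grip_width: 0.5
```

```bash
python3 - <<'E'
from h import *
st(); im,Q=cover(); 
b,_=eyes.camera('scene')
cv2.imwrite('pics/d.png',np.vstack([cv2.resize(im[130:290,200:400],(500,400))[:300],cv2.resize(b[140:260,130:330],(500,300))]))
print(row(bw(-.175,.006,.022),Ra(50)),row(bw(-.145,.006,.0175),Ra(50)))
E
```

```text
t 9.7 tcp board [-209.8   14.1   44.2] pitch 60.5 F [0.1 1.5 0.2] grip 0.5 q [ 0.34  0.02 -0.1   2.39 -0.69  0.34  1.01]
cover board-mm 2122 [-125.5    4.9] [ 89. 120.] 0.0 z 15.5 box [-170.1  -55.1    8.5] [-81.   64.8  20.4]
[0.0208, 0.0082, 0.0361, -2.3, 10.7, 0.6] [0.0447, 0.0093, 0.0547, -2.3, 10.7, 0.6]
```

View pics/d.png

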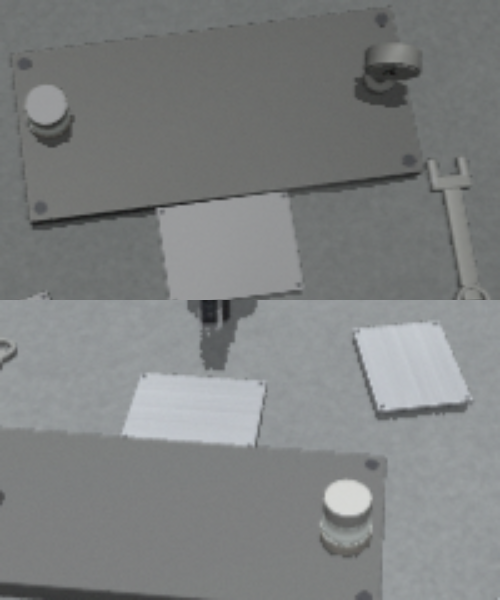

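The picture shows the cover flush against the board's front edge (top half, from (160,210) to (288,193)). The top camera measures it at 0.0° to the board. Next I finish tilting the tool and go low behind the rim.

Call:
servo_tool(motion=[[0.5,0.0,0.008,0.02,-2,10,0.6],[0.5,0.015,0.008,0.033,-2.3,10.7,0.6],[0.5,0.015,0.008,0.033,-2.3,10.7,0.6],[0.5,0.015,0.008,0.033,-2.3,10.7,0.6],[0.5,0.015,0.008,0.033,-2.3,10.7,0.6]])

```text
clock: 10.42
position: [0.5044, -0.0942, 0.0269]
ee_rot: [0.944, 0.068, 0.321, -0.03]
ft_force: [-0.4, 0.8, -0.8]
grip_width: 0.5
```

```bash
python3 - <<'E'
from h import *
st(); print(row(bw(-.175,.006,.0175),Ra(50)),row(bw(-.145,.006,.0175),Ra(50)))
E
```

```text
t 10.43 tcp board [-186.4    6.8   26.9] pitch 52.4 F [-0.4  0.8 -0.8] grip 0.5 q [ 1.3   0.24 -1.05  2.4  -1.21  0.09  1.66]
[0.0033, 0.0012, 0.0144, -1.4, 2.4, 0.6] [0.0271, 0.0019, 0.0326, -1.4, 2.4, 0.6]
```

```bash
python3 - <<'E'
from h import *
for p in [(-.181,.016),(-.16,.016),(-.147,.016),(-.142,.016)]: print(row(bw(p[0],.006,p[1]),Ra(54)))
E
```

```text
[-0.0023, 0.0011, 0.0119, -1.4, -1.6, 0.6]
[0.0143, 0.0015, 0.0247, -1.4, -1.6, 0.6]
[0.0246, 0.0018, 0.0326, -1.4, -1.6, 0.6]
[0.0286, 0.002, 0.0357, -1.4, -1.6, 0.6]
```

Call:
servo_tool(motion=[[0.5,-0.002,0.001,0.009,-1.4,-1.6,0.6],[0.5,-0.002,0.001,0.012,-1.4,-1.6,0.6],[0.5,-0.002,0.001,0.012,-1.4,-1.6,0.6],[0.5,-0.002,0.001,0.012,-1.4,-1.6,0.6]])

```text
clock: 10.92
position: [0.5105, -0.094, 0.0165]
ee_rot: [0.949, 0.059, 0.308, -0.019]
ft_force: [-0.7, 0.3, -0.3]
grip_width: 0.5
```

```bash
python3 - <<'E'
from h import *
st()
for p in [(-.181,.016),(-.16,.016),(-.147,.016),(-.142,.016)]: print(row(bw(p[0],.006,p[1]),Ra(54)))
E
```

```text
t 10.93 tcp board [-180.3    6.2   16.5] pitch 54.0 F [-0.7  0.3 -0.3] grip 0.5 q [ 1.08  0.23 -0.86  2.39 -1.24  0.07  1.62]
[-0.0008, 0.0002, -0.0, -0.0, 0.0, 0.1]
[0.0162, 0.0003, 0.0123, -0.0, 0.0, 0.1]
[0.0267, 0.0003, 0.02, -0.0, 0.0, 0.1]
[0.0307, 0.0003, 0.0229, -0.0, 0.0, 0.1]
```

Call:
servo_tool(motion=[[0.5,0.008,0,0.006,0,0,0],[0.5,0.016,0,0.012,0,0,0],[0.5,0.021,0,0.016,0,0,0],[0.5,0.024,0,0.018,0,0,0],[0.5,0.0265,0,0.02,0,0,0],[0.5,0.0265,0,0.02,0,0,0]])

```text
clock: 11.68
position: [0.5436, -0.0904, 0.016]
ee_rot: [0.949, 0.059, 0.308, -0.019]
ft_force: [0.1, -0.7, -0.4]
grip_width: 0.502
```

```bash
python3 - <<'E'
from h import *
st(); im,Q=cover()
cv2.imwrite('pics/e.png',cv2.resize(im[130:330,180:400],(660,600)))
E
```

```text
t 11.68 tcp board [-147.     5.7   16. ] pitch 54.0 F [ 0.1 -0.7 -0.4] grip 0.5 q [ 0.82  0.25 -0.64  2.33 -1.24  0.07  1.59]
cover board-mm 1780 [-125.6    4.7] [ 88.9 120.2] 0.1 z 15.6 box [-170.1  -55.4    9.6] [-81.1  64.8  20. ]
```

```bash
python3 - <<'E'
from h import *
for f in range(0,96,8):
    p=np.radians(f);c,s=np.cos(p),np.sin(p); zA=max(16*c-9*s,4*c)
    if f<54: q=np.array([-80-90*c-4*s+22.8, zA+90*s-4*c+4.2])
    else: q=np.array([-80-84*c-4*s+19.3, zA+84*s-4*c+9.1])
    q[0]+=1; d=q-[-147,16]; print(f,q.round(1),(.001*np.array([.809*d[0]+.588*d[1],.588*d[0]-.809*d[1]])).round(4))
E
```

```text
0 [-146.2   16.2] [0.0008 0.0003]
8 [-145.9   27.4] [ 0.0076 -0.0085]
16 [-143.8   38.1] [ 0.0155 -0.016 ]
24 [-140.    48.1] [ 0.0245 -0.0219]
32 [-134.6   57.3] [ 0.0343 -0.0261]
40 [-127.7   65.5] [ 0.0447 -0.0287]
48 [-119.4   72.4] [ 0.0555 -0.0294]
56 [-110.    78.7] [ 0.0668 -0.029 ]
64 [-100.1   84.6] [ 0.0783 -0.0279]
72 [-89.5  89. ] [ 0.0895 -0.0252]
80 [-78.2  91.8] [ 0.1002 -0.0209]
88 [-66.6  93. ] [ 0.1103 -0.0151]
```

Call:
servo_tool(motion=[[0.5,0.004,0,-0.004,0,0,0],[0.5,0.0076,0,-0.0085,0,0,0],[0.5,0.0115,0,-0.0122,0,0,0],[0.5,0.0155,0,-0.016,0,0,0],[0.5,0.02,0,-0.019,0,0,0],[0.5,0.0245,0,-0.022,0,0,0],[0.5,0.0245,0,-0.022,0,0,0]])

```text
clock: 12.6
position: [0.5502, -0.0898, 0.0483]
ee_rot: [0.949, 0.059, 0.309, -0.019]
ft_force: [-0.7, -0.8, -0.3]
grip_width: 0.501
```

```bash
cat >> h.py <<'E'
def prof(cam='top',yr=(-.05,.055),ex=None):
    im,P,T,K=cloud(cam); Q=(P-B0)@np.stack([U,V,Zk],1)*1000
    m=(Q[...,0]>-200)&(Q[...,0]<80)&(Q[...,1]>yr[0]*1000)&(Q[...,1]<yr[1]*1000)&(Q[...,2]>5)&(Q[...,2]<130)&(im.min(-1)>85)&(abs(Q[...,1]-6)>22)
    q=Q[m]
    for x in range(-190,80,10):
        k=q[(q[:,0]>=x)&(q[:,0]<x+10)]
        if len(k)>4: print(x+5,len(k),np.percentile(k[:,2],[10,50,90]).round(1),end=' | ')
    print(); return im,Q
E
python3 - <<'E'
from h import *
st(); im,Q=prof()
b,_=eyes.camera('scene')
cv2.imwrite('pics/f.png',np.vstack([cv2.resize(im[130:290,200:400],(500,400))[:300],cv2.resize(b[110:230,130:330],(500,300))]))
E
```

```text
t 12.6 tcp board [-140.4    5.5   48.3] pitch 54.0 F [-0.7 -0.8 -0.3] grip 0.5 q [ 0.54  0.14 -0.35  2.31 -0.98  0.17  1.25]
-165 40 [43.5 45.8 47.1] | -155 103 [40.2 42.9 45.3] | -145 96 [36.6 39.  41.2] | -135 91 [32.  34.8 37.3] | -125 94 [27.8 30.1 32.1] | -115 109 [23.3 25.6 28.3] | -105 113 [19.2 21.5 23.8] | -95 111 [15.1 17.3 19.5] | -85 100 [11.1 13.2 15.3] | -75 105 [19.  21.4 23.2] | -65 119 [19.6 21.5 23.3] | -55 114 [20.4 22.  24. ] | -45 116 [20.1 21.8 23.8] | -35 113 [19.7 21.4 23.7] | -25 110 [19.9 21.4 23.3] | -15 116 [19.8 22.  23.5] | -5 113 [19.9 21.6 23.2] | 5 111 [19.1 21.3 23.8] | 15 110 [19.8 21.5 23.9] | 25 111 [19.5 21.2 22.8] | 35 109 [19.8 21.7 23.8] | 45 110 [19.  21.2 23.6] | 55 106 [20.  21.4 23.4] | 65 108 [19.8 21.5 23.1] | 75 98 [19.8 21.2 23.3] |
```

View pics/f.png

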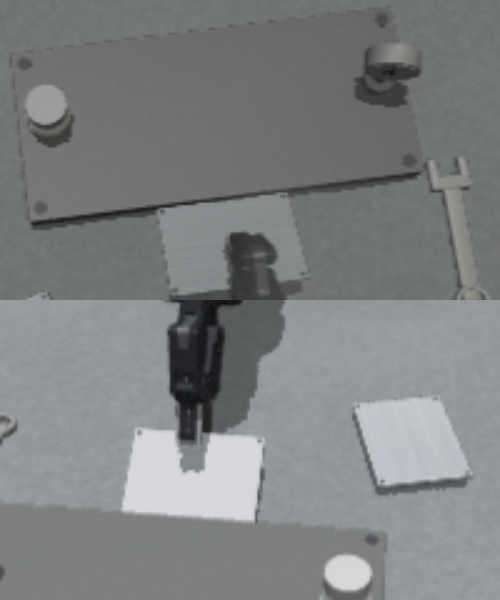

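The plate is tilting on the board edge as planned. Its measured slope is about 22°, with its lower edge against the board front. I continue.

Call:
servo_tool(motion=[[0.5,0.005,0,-0.0022,0,0,0],[0.5,0.0098,0,-0.0042,0,0,0],[0.5,0.015,0,-0.0056,0,0,0],[0.5,0.0202,0,-0.0068,0,0,0],[0.5,0.0256,0,-0.0072,0,0,0],[0.5,0.031,0,-0.0075,0,0,0],[0.5,0.0366,0,-0.0074,0,0,0],[0.5,0.0423,0,-0.0071,0,0,0],[0.5,0.048,0,-0.0066,0,0,0],[0.5,0.0538,0,-0.006,0,0,0],[0.5,0.0538,0,-0.006,0,0,0]])

```text
clock: 14.08
position: [0.5906, -0.0847, 0.0851]
ee_rot: [0.949, 0.059, 0.309, -0.019]
ft_force: [-1.1, 0.1, 0.8]
grip_width: 0.5
```

```bash
python3 - <<'E'
from h import *
st(); im,Q=prof()
b,_=eyes.camera('scene')
cv2.imwrite('pics/g.png',np.vstack([cv2.resize(im[130:290,200:400],(500,400))[:300],cv2.resize(b[110:230,130:330],(500,300))]))
E
```

```text
t 14.07 tcp board [-99.7   5.6  85.1] pitch 54.0 F [-1.1  0.1  0.8] grip 0.5 q [ 0.35  0.12 -0.2   2.22 -0.64  0.24  0.87]
-125 102 [66.6 70.3 81. ] | -115 80 [65.5 75.  82. ] | -105 68 [44.6 53.5 61.6] | -95 61 [25.  32.7 41. ] | -85 32 [ 9.6 15.6 21.2] | -75 62 [20.  21.7 23.9] | -65 91 [19.5 21.8 23.9] | -55 114 [19.7 21.3 22.8] | -45 118 [19.4 21.2 23.2] | -35 112 [19.5 21.3 23.1] | -25 116 [19.4 21.5 23.6] | -15 112 [19.9 21.8 23.6] | -5 112 [19.6 21.2 23. ] | 5 114 [19.5 21.8 23.5] | 15 112 [19.2 21.2 23.6] | 25 113 [19.6 21.5 23.3] | 35 106 [19.4 21.7 23.3] | 45 111 [19.6 21.5 23.3] | 55 106 [19.6 21.3 23.4] | 65 107 [19.3 21.3 23.1] | 75 100 [19.5 21.2 23.3] |
```

Call:
servo_tool(motion=[[0.5,0.005,0,0.0014,0,0,0],[0.5,0.0105,0,0.0028,0,0,0],[0.5,0.016,0,0.005,0,0,0],[0.5,0.0213,0,0.0072,0,0,0],[0.5,0.0264,0,0.01,0,0,0],[0.5,0.0314,0,0.0131,0,0,0],[0.5,0.0347,0,0.0157,0,0,0],[0.5,0.038,0,0.0183,0,0,0],[0.5,0.038,0,0.0183,0,0,0]])

```text
clock: 15.3
position: [0.6344, -0.0797, 0.0959]
ee_rot: [0.948, 0.059, 0.312, -0.018]
ft_force: [-0.5, 2.4, 13.6]
grip_width: 0.5
```

```bash
python3 - <<'E'
from h import *
st(); im,Q=prof()
b,_=eyes.camera('scene')
cv2.imwrite('pics/g.png',np.vstack([cv2.resize(im[130:290,200:400],(500,400))[:300],cv2.resize(b[110:230,130:330],(500,300))]))
E
```

```text
t 15.3 tcp board [-55.5   5.1  95.9] pitch 53.6 F [-0.5  2.4 13.6] grip 0.5 q [ 0.27  0.18 -0.14  2.12 -0.52  0.25  0.72]
-95 29 [13.6 15.1 16.3] | -85 58 [14.4 80.9 83.8] | -75 72 [78.6 81.6 89.3] | -65 10 [87.7 88.5 90.1] | -55 40 [19.4 22.  23.1] | -45 69 [19.6 21.5 23.6] | -35 78 [19.  21.1 23.5] | -25 58 [19.3 20.9 23.9] | -15 64 [20.  21.7 23.2] | -5 107 [19.9 21.8 23.5] | 5 110 [19.6 21.7 23.2] | 15 114 [19.5 21.4 23.2] | 25 106 [19.3 21.2 23.6] | 35 110 [19.2 21.2 23.4] | 45 107 [19.5 21.4 23.6] | 55 111 [19.8 21.5 23.3] | 65 110 [19.7 21.7 23.8] | 75 95 [19.5 21.4 23.2] |
```

View pics/g.png

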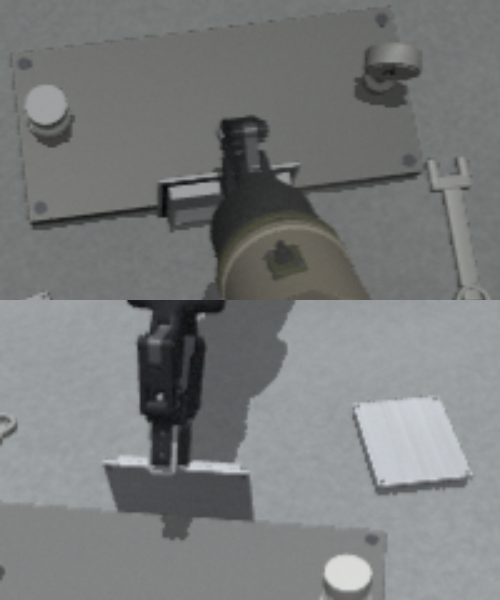

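Call:
servo_tool(motion=[[0.5,0.0015,0,-0.002,0,0,0],[0.5,0.004,0,-0.0005,0,0,0],[0.5,0.0065,0,0.0015,0,0,0],[0.5,0.009,0,0.0033,0,0,0],[0.5,0.011,0,0.005,0,0,0],[0.5,0.011,0,0.005,0,0,0],[0.5,0.011,0,0.005,0,0,0]])

```text
clock: 16.27
position: [0.6431, -0.0784, 0.0947]
ee_rot: [0.949, 0.058, 0.309, -0.019]
ft_force: [1.0, -0.5, 2.9]
grip_width: 0.5
```

```bash
python3 - <<'E'
from h import *
st(); im,Q=prof()
E
```

```text
t 16.27 tcp board [-46.8   5.4  94.7] pitch 54.0 F [ 1.  -0.5  2.9] grip 0.5 q [ 0.25  0.2  -0.13  2.1  -0.49  0.26  0.69]
-95 43 [14.7 16.7 19.6] | -85 7 [13.1 14.7 16. ] | -75 49 [77.9 80.3 81.6] | -65 58 [77.4 84.7 86.4] | -55 7 [83.8 84.6 85.3] | -45 47 [20.6 22.  23.4] | -35 67 [19.2 21.1 23.8] | -25 73 [19.5 21.7 23.1] | -15 66 [19.9 21.7 23.9] | -5 61 [19.9 21.5 23.5] | 5 100 [19.9 21.8 23.8] | 15 113 [19.5 21.6 23.1] | 25 108 [19.6 21.4 23. ] | 35 108 [19.3 21.4 23.1] | 45 108 [19.8 21.7 23.8] | 55 109 [19.2 21.4 23.1] | 65 110 [19.6 21.3 23.3] | 75 95 [19.6 21.6 23.3] |
```

Call:
servo_tool(motion=[[0.5,0.003,0,0.002,0,0,0],[0.5,0.006,0,0.004,0,0,0],[0.5,0.009,0,0.007,0,0,0],[0.5,0.012,0,0.009,0,0,0],[0.5,0.012,0,0.009,0,0,0]])

```text
clock: 16.95
position: [0.6581, -0.0762, 0.0943]
ee_rot: [0.949, 0.059, 0.308, -0.019]
ft_force: [-0.4, 0.1, 0.5]
grip_width: 0.497
```

```bash
python3 - <<'E'
from h import *
st(); im,Q=prof()
b,_=eyes.camera('scene')
cv2.imwrite('pics/i.png',np.vstack([cv2.resize(im[130:290,200:400],(500,400))[:300],cv2.resize(b[110:230,130:330],(500,300))]))
E
```

```text
t 16.95 tcp board [-31.7   5.6  94.3] pitch 54.0 F [-0.4  0.1  0.5] grip 0.5 q [ 0.22  0.23 -0.11  2.06 -0.47  0.27  0.66]
-115 27 [23.9 26.9 38.5] | -105 49 [24.4 36.9 38.9] | -95 51 [23.7 26.  37.5] | -85 52 [23.9 26.  37.2] | -75 52 [24.1 26.  37. ] | -65 50 [23.8 26.2 35.6] | -55 52 [24.5 26.4 37.3] | -45 53 [24.6 35.8 39.2] | -35 33 [23.9 26.3 36.8] | -25 63 [19.9 22.1 23.4] | -15 72 [19.8 21.9 23.9] | -5 80 [19.8 21.6 23.4] | 5 57 [20.  21.9 23.7] | 15 62 [20.2 21.7 24.3] | 25 105 [19.1 21.4 23.4] | 35 106 [19.2 21.4 23.3] | 45 111 [19.7 21.4 23.6] | 55 107 [19.5 21.3 23.4] | 65 112 [19.5 21.5 23.4] | 75 95 [19.6 21.1 23.4] |
```

View pics/i.png

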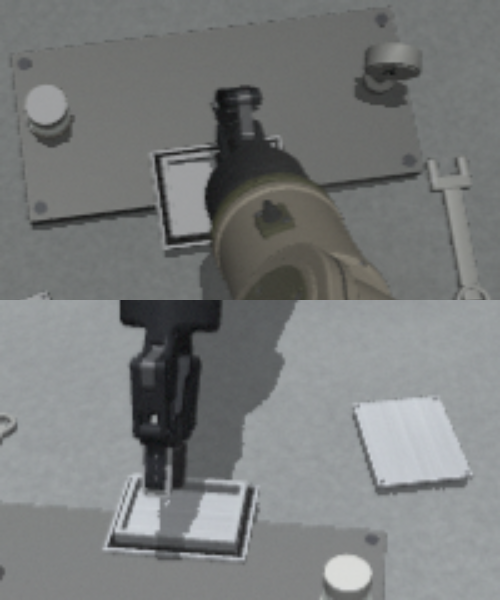

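The cover is over. It lies flat with the gasket side up (top half of the picture, from (150,155) to (285,245)), x from -119 to -29 mm, so about 39 mm hangs over the front. I retract, close the fingers and push it on gently from the frame wall.

Call:
servo_tool(motion=[[0.5,0,0,-0.03,0,0,0],[0.5,0,0,-0.06,0,0,0],[0,-0.02,0,-0.09,0,-9,0],[0,-0.04,0,-0.11,0,-18,0],[0,-0.06,0,-0.13,0,-27,0],[0,-0.06,0,-0.13,0,-36,0],[0,-0.06,0,-0.13,0,-36,0]])

```text
clock: 17.92
position: [0.5351, -0.0909, 0.1636]
ee_rot: [0.998, 0.062, -0.001, -0.0]
ft_force: [-0.8, 0.2, 0.9]
grip_width: 0.002
```

```bash
python3 - <<'E'
from h import *
st(); im,Q=cover(zmin=.023,zmax=.029,xr=(-.2,.08))
m=(Q[...,0]>-.2)&(Q[...,0]<.07)&(abs(Q[...,1])<.1)&(Q[...,2]>.032)&(Q[...,2]<.045)
r=cv2.minAreaRect(Q[m][:,:2].astype(np.float32)*1000); print('frame top',r)
print(row(bw(-.155,.0055,.07),Ra(90)),row(bw(-.155,.0055,.03),Ra(90)))
E
```

```text
t 17.93 tcp board [-155.5    6.3  163.6] pitch 89.9 F [-0.8  0.2  0.9] grip 0.0 q [ 0.09  0.2  -0.01  1.77  0.    1.17  0.21]
cover board-mm 633 [-74.6  16.8] [65.8 59.7] 89.2 z 25.6 box [-104.5  -16.4   23. ] [-44.7  49.5  29. ]
frame top ((-75.42253112792969, 19.98786163330078), (71.20917510986328, 72.20860290527344), 89.94188690185547)
[0.0012, 0.0004, 0.0935, -0.0, -0.1, 0.0] [0.0011, 0.0005, 0.1335, -0.0, -0.1, 0.0]
```

Call:
servo_tool(motion=[[0,0.001,0.0005,0.06,0,0,0],[0,0.001,0.0005,0.11,0,0,0],[0,0.001,0.0005,0.133,0,0,0],[0,0.001,0.0005,0.133,0,0,0],[0,0.02,0.0005,0.133,0,0,0],[0,0.03,0.0005,0.133,0,0,0],[0,0.034,0.0005,0.133,0,0,0],[0,0.037,0.0005,0.133,0,0,0],[0,0.04,0.0005,0.133,0,0,0],[0,0.043,0.0005,0.133,0,0,0],[0,0.046,0.0005,0.133,0,0,0],[0,0.049,0.0005,0.1325,0,0,0],[0,0.052,0.0005,0.1325,0,0,0],[0,0.055,0.0005,0.1325,0,0,0],[0,0.055,0.0005,0.1325,0,0,0]])

```text
clock: 19.85
position: [0.589, -0.0854, 0.0318]
ee_rot: [0.998, 0.062, 0.0, -0.0]
ft_force: [1.0, 1.2, -0.3]
grip_width: 0.001
```

```bash
cat >> h.py <<'E'
def frame():
    im,P,T,K=cloud('top'); Q=(P-B0)@np.stack([U,V,Zk],1)*1000
    m=(Q[...,0]>-130)&(Q[...,0]<70)&(abs(Q[...,1])<100)&(Q[...,2]>31)&(Q[...,2]<43)&(im.min(-1)>60)
    n,l,s,_=cv2.connectedComponentsWithStats(m.astype(np.uint8))
    q=Q[m]; r=cv2.minAreaRect(q[:,:2].astype(np.float32)); print('frame top',[np.round(a,1) for a in r],'z',np.median(q[:,2]).round(1)); return im,Q
E
python3 - <<'E'
from h import *
st(); frame()
E
```

```text
t 19.85 tcp board [-101.4    5.1   31.8] pitch 90.0 F [ 1.   1.2 -0.3] grip 0.0 q [ 0.08  0.45 -0.01  1.74  0.01  0.95  0.19]
frame top [array([-59.6,  40.2]), array([36. , 74.8]), np.float64(83.2)] z 37.1
```

Call:
servo_tool(motion=[[0,0.003,0,0,0,0,0],[0,0.006,0,0,0,0,0],[0,0.009,0,0,0,0,0],[0,0.012,0,0,0,0,0],[0,0.015,0,0,0,0,0],[0,0.018,0,0,0,0,0],[0,0.018,0,0,0,0,0],[0,-0.01,0,0,0,0,0],[0,-0.06,0,-0.04,0,0,0],[0,-0.09,0,-0.08,0,0,0],[0,-0.12,0,-0.08,0,0,0],[0,-0.12,0,-0.08,0,0,0]])

```text
clock: 21.4
position: [0.4684, -0.1008, 0.1125]
ee_rot: [0.998, 0.061, 0.001, 0.0]
ft_force: [0.1, 0.7, 0.3]
grip_width: -0.001
```

```bash
python3 - <<'E'
from h import *
st(); im,Q=frame()
cv2.imwrite('pics/j.png',cv2.resize(im[120:270,190:390],(660,495)))
E
```

```text
t 21.4 tcp board [-222.9    4.6  112.5] pitch 89.9 F [0.1 0.7 0.3] grip -0.0 q [ 0.12  0.12 -0.01  1.98  0.    1.04  0.24]
frame top [array([-41.8,   4.7]), array([102.3,  72.8]), np.float64(89.9)] z 37.4
```

View pics/j.png

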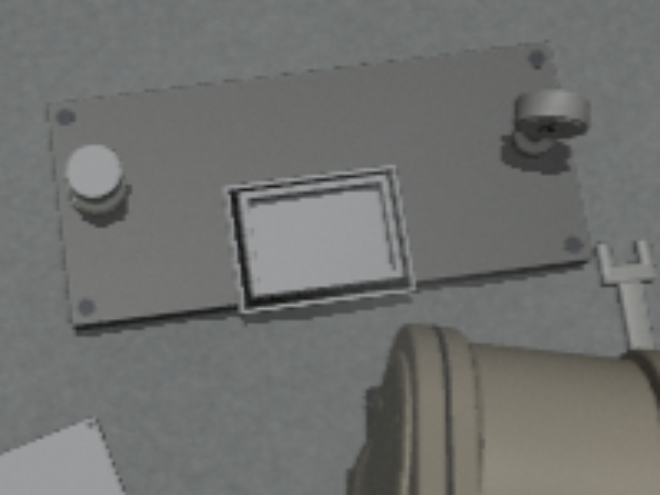

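The picture shows the cover gasket side up and square to the board (frame from (235,187) to (412,290)), with only about 7 mm still overhanging. The jar, gauge and wrench are where they were. One more push of about 32 mm.

Call:
servo_tool(motion=[[0,0.05,0,0,0,0,0],[0,0.1,0,0.03,0,0,0],[0,0.113,0,0.06,0,0,0],[0,0.113,0,0.081,0,0,0],[0,0.113,0,0.081,0,0,0],[0,0.13,0,0.081,0,0,0],[0,0.136,0,0.081,0,0,0],[0,0.139,0,0.081,0,0,0],[0,0.143,0,0.081,0,0,0],[0,0.147,0,0.081,0,0,0],[0,0.151,0,0.081,0,0,0],[0,0.155,0,0.081,0,0,0],[0,0.159,0,0.081,0,0,0],[0,0.162,0,0.081,0,0,0],[0,0.165,0,0.081,0,0,0],[0,0.168,0,0.081,0,0,0],[0,0.168,0,0.081,0,0,0],[0,0.15,0,0.081,0,0,0]])

```text
clock: 23.7
position: [0.6189, -0.0816, 0.0313]
ee_rot: [0.998, 0.062, 0.001, -0.0]
ft_force: [0.8, -0.3, -0.0]
grip_width: -0.001
```

Call:
servo_tool(motion=[[0,-0.03,0,-0.02,0,0,0],[0,-0.07,0,-0.06,0,0,0],[0,-0.12,0,-0.1,0,0,0],[0,-0.15,0,-0.1,0,0,0],[0,-0.15,0,-0.1,0,0,0]])

```text
clock: 24.32
position: [0.4681, -0.1009, 0.1317]
ee_rot: [0.998, 0.061, 0.001, 0.0]
ft_force: [0.2, -0.0, 0.5]
grip_width: 0.0
```

```bash
python3 - <<'E'
from h import *
st(); im,Q=frame(); cover(zmin=.0235,zmax=.029,xr=(-.1,.08))
for n in ['jar_center','gauge_center','wrench_grip']:
    T=T_wc('top')
    for r in models.boxes_of('top',n)[:2]: print(n,(T[:3,:3]@np.array(r['point'])+T[:3,3]).round(3),r['confidence'])
b,_=eyes.camera('scene')
cv2.imwrite('pics/k.png',np.vstack([cv2.resize(im[120:270,190:390],(400,300)),cv2.resize(b[120:270,80:320],(480,300))[:,:400]]))
E
```

```text
t 24.32 tcp board [-223.3    4.6  131.7] pitch 89.9 F [ 0.2 -0.   0.5] grip 0.0 q [ 0.13  0.1  -0.01  1.96  0.    1.08  0.24]
frame top [array([-12.6,   4.3]), array([101.9,  73.1]), np.float64(89.9)] z 37.5
cover board-mm 905 [-11.7   3.5] [91.4 58.6] 89.8 z 25.6 box [-41.1 -42.2  23.5] [17.7 49.1 29. ]
jar_center [0.683 0.072 0.074] 0.69
gauge_center [ 0.715 -0.227  0.091] 0.83
gauge_center [ 0.677 -0.077  0.024] 0.49
wrench_grip [ 0.621 -0.3    0.003] 0.77
```

View pics/k.png

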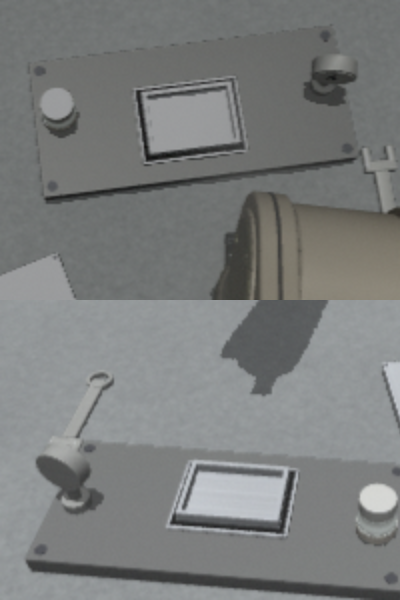

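The cover lies wholly on the board, flat and square, gasket side up, with about 22 mm of board in front of it. Jar, gauge and wrench look unmoved, and the robot is clear. I hand in.

```bash
python3 -c "
from h import *
print(ticket.hand_in())"
```

```text
the job is handed in; nothing more can be done
None
```

The cover now lies flat and wholly on the work board, gasket side up, and I handed the job in at about 24.5 s of the 64 s.

**What I did:**
- I chose the right-most of the four look-alikes and pushed it flush against the board's front edge. It needed a second push near one corner to square up, after which it measured 0.0°.
- I tipped it up with the lower finger under the near rim, so it pivoted on the board's front edge and went over onto the board.
- It landed with about 39 mm hanging over the front, so I pushed it the rest of the way on with the shut fingers. It was never gripped or picked up.

**Last checks:**
- **Position:** the frame is centred at about (-12.6, 4.3) mm from the board's middle and square within 0.1°. The front rim is about 22 mm inside the board's front edge.
- **Flatness:** the top of the frame read 37.5 mm, against 38 mm expected when lying flat.
- **Other things:** the jar and gauge read within about 5 mm of their first positions. The network's wrench point differed from its first reading, 0.62 against 0.57 m in x. Part of the wrench was hidden by the arm, and the pictures show it where it was.
- **Forces:** the highest reading I saw was about 29 N, while pushing the cover against the edge. I saw readings only at the end of each move, so shorter peaks may have been missed.

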